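# Fetch the specimen ring from behind the tall containers and restock the rack

## Task

First clear the dark sample tube and the white bottle from the front of the storage rack and stand both on the rubber mat. Next fetch the specimen ring from behind them and set it flat on the middle of the round pedestal, then put the lidded moisture tin in the ring's old place at the back of the rack. Only after that stand the tube and the bottle back upright exactly where each stood before; do not tip them over on the way and do not disturb the slotted weight or the black fixture.

Things in the scene. Friction and masses are not known exactly. Their poses are not given: they have to be found in the camera images.
- sample_tube: Dark grey cylindrical sample tube with a light grey rim, standing upright, 63 mm diameter (64 at the rim), 154 mm high, about 0.34 kg. Starts on one of the two front seats of the rack. Origin at the centre of its underside, z up.
- bottle: White capped plastic bottle with a red-topped label, standing upright, straight body 47 mm diameter up to about 80 mm, narrowing to a 27 mm cap, 115 mm high in all, about 0.24 kg. Starts on the other front seat. Origin at the centre of its underside, z up.
- cutting_ring: Specimen ring filled with soil: a plain tan to grey-brown disc, 64 mm diameter, 29 mm high, about 0.42 kg. Starts on the back seat of the rack, closely behind the tube and the bottle. Origin at the centre of its underside, z up.
- moisture_tin: White lidded aluminium moisture tin, 57 mm diameter at the body (59 at the lid), 38 mm high, about 0.06 kg. Starts alone on the worktop between the rack and the robot. Origin at the centre of its underside, z up.
- storage_rack: Fixed grey rack board, 150 (x) by 190 (y) mm, seat surface 8 mm above the worktop, lip 3 mm thick and 20 mm high at back and sides. Flush dark 70 mm discs mark a back and two front seats. Origin at worktop level under the BACK seat's centre; +x points away from the robot. Board spans x -102 to +47 mm; front seats at x -55, y +46 and -46 mm. Yaw within 15 degrees.
- rubber_mat: Fixed flat oblong rubber mat on the worktop, plain grey with a dark border, 200 mm (its x) by 100 mm (its y), 4 mm thick: the side area for the tube and bottle. Origin at the centre of its underside, z up.
- pedestal: Fixed round steel pedestal: flange 100 mm diameter, on it a plateau of 80 mm diameter whose flat top is 24 mm above the worktop. Origin at the centre of its underside, z up.
- slotted_weight: Bystander: slotted steel disc weight, 50 mm diameter, 20 mm high, loose on the worktop right of the rack. Origin at the centre of its underside.
- split_fixture: Bystander: black stepped block with two light thumb screws, 52x62x54 mm, loose on the worktop right of the rack. Origin at the centre of its underside.

How it is judged:
On the way, in this order (a step that is already met when the one before it is completed fails the run):
1. the tube and the bottle both stand upright on the rubber mat, released (x of sample_tube in the frame of rubber_mat between -0.095 and 0.095 m and y of sample_tube in the frame of rubber_mat between -0.045 and 0.045 m and z of sample_tube in the frame of rubber_mat between 0 and 0.008 m and linear speed of each of sample_tube, bottle below 0.02 m/s and angle between each of sample_tube, bottle's own z axis and vertical below 0.1 rad and x of bottle in the frame of rubber_mat between -0.095 and 0.095 m and y of bottle in the frame of rubber_mat between -0.045 and 0.045 m and z of bottle in the frame of rubber_mat between 0 and 0.008 m and contact force between the fingers and sample_tube below 0.1 N and contact force between the fingers and bottle below 0.1 N), for 0.2 s.
2. the ring lies flat on the middle of the pedestal, released (horizontal distance between cutting_ring and pedestal below 0.012 m and z of cutting_ring in the frame of pedestal between 0.02 and 0.028 m and linear speed of cutting_ring below 0.02 m/s and angle between cutting_ring's own z axis and vertical below 0.1 rad and contact force between the fingers and cutting_ring below 0.1 N), for 0.2 s.
3. the moisture tin stands on the back seat of the rack, released, while the tube and the bottle still wait on the mat (horizontal distance between moisture_tin and storage_rack below 0.012 m and z of moisture_tin in the frame of storage_rack between 0.004 and 0.012 m and linear speed of each of moisture_tin, sample_tube, bottle below 0.02 m/s and angle between each of moisture_tin, sample_tube, bottle's own z axis and vertical below 0.1 rad and contact force between the fingers and moisture_tin below 0.1 N and x of sample_tube in the frame of rubber_mat between -0.095 and 0.095 m and y of sample_tube in the frame of rubber_mat between -0.045 and 0.045 m and z of sample_tube in the frame of rubber_mat between 0 and 0.008 m and x of bottle in the frame of rubber_mat between -0.095 and 0.095 m and y of bottle in the frame of rubber_mat between -0.045 and 0.045 m and z of bottle in the frame of rubber_mat between 0 and 0.008 m), for 0.2 s.
At the end, for the whole second after the job is handed in: The ring lies flat on the pedestal within 12 mm of its centre; the moisture tin stands on the rack's back seat within 12 mm of its centre; the tube and the bottle stand upright on the rack, each within 12 mm of where it stood at the start; all are released and at rest (horizontal distance between cutting_ring and pedestal below 0.012 m and z of cutting_ring in the frame of pedestal between 0.02 and 0.028 m and linear speed of each of cutting_ring, moisture_tin, sample_tube, bottle below 0.02 m/s and angle between each of cutting_ring, moisture_tin, sample_tube, bottle's own z axis and vertical below 0.1 rad and horizontal distance between moisture_tin and storage_rack below 0.012 m and z of moisture_tin in the frame of storage_rack between 0.004 and 0.012 m and distance of each of sample_tube, bottle from where it was at the start of the episode below 0.012 m); the robot touches nothing.
It fails at once if the tube or the bottle is tipped over (angle between any of sample_tube, bottle's own z axis and vertical above 0.6 rad).
It fails at once if the slotted weight or the black fixture is moved by more than 20 mm (distance of any of slotted_weight, split_fixture from where it was at the start of the episode above 0.02 m).
It also fails if it takes over 136 s, if anything falls off the work surface, if the arm or the gripper's body presses on something with over 40 N, if the wrist force passes 120 N, or if a joint passes its speed limit or range.

## Robot

A 6-joint arm with a two-finger parallel gripper is mounted at the origin on a cart in front of the work surface, level with it; the furniture and walls round the work are solid. World frame = base frame: x ahead of the robot, y to its left, z up, the work surface at z = 0. Lengths are in m, angles in rad, forces in N, time in s.
With the tool pointing down it reaches from about 0.25 to 0.775 m from the base axis. Payload 4 kg.
Tool frame: the origin (TCP) lies on the centre line of the jaws, within the pads' length; the fingertips stand 25 mm ahead of it and the grasp point (between the pads) lies 6 mm ahead of it; z points along the fingers, y is the line along which they close (so a half turn about z gives the same grasp; the last joint's range is limited). The gripper opens to 94 mm and grips with 3 to 60 N. Pads are 16 mm wide; open, the fingers measure 119 mm over their backs; the gripper's body (75 mm by 177 mm) begins 78 mm behind the grasp point.
Start: joints at [-1.311, 0.087, 1.371, -0, 1.684, -0.103], TCP at [0.195, -0.514, 0.231] pointing down, gripper open.
Joint ranges: [-3.1, 3.1], [-0.76, 2.03], [0.27, 2.55], [-1.08, 4.22], [0.17, 2.65], [-2.57, 2.57]. Speed limits (rad/s): [2.79, 2.79, 3.14, 3.14, 3.14, 3.14].

## Interface

Orientations are given as [roll, pitch, yaw] about the fixed x, y, z axes, in that order (R = Rz(yaw) Ry(pitch) Rx(roll)).
In Python, from bench import robot, imaging gives the robot as it stands. The module is installed in compiled form; this text tells all that it offers.
- The arm moves only by the tool drive_tool, never from a script. Its argument "series" is a list of rows, each a list of 3 entries, a list of its own where there are three numbers: the finger opening in m, from 0 to 0.094, then the shift along the tool's x, y, z in m, then the turn, a rotation vector about the tool's x, y, z in rad. A call has 1 to 5 rows; each row is the pose to reach, as a shift and turn from the pose commanded when the call began, along the tool's axes at that moment; what a row does not reach only later rows make up. A row lasts 1/8 s, in which the tool goes at most 62.5 mm and 10.7 degrees, less where a joint would pass 70% of its speed; a pose out of reach is approached as far as the arm can. A call with a gripper value outside its range is refused whole. The fingers move at their own pace and stop on an object; the grip force is fixed at half the most. Time passes only in rows, so rows that repeat a pose let the fingers close. It gives the time, the measured TCP pose, the force, the opening and the grip force at its end, in the units of the state.
- robot.get_obs(): the state, without advancing time (a new reading comes with each control period).
- imaging.snapshot(name): name is "side" or "top" or "wrist"; returns the picture (400x640x3 uint8, red, green, blue); there is no depth.
- imaging.get_calibration(name): a dict with "intrinsics" (3x3 intrinsics, pixels), "k1" (the pictures are not rectified: a ray, as slopes to the right and down, at radius r is drawn at 1 + k1 r^2 times it, then the intrinsics apply), "position" and "rotation" of the camera in the world. Camera axes: x right, y up, looking along -z (the intrinsics and any distortion apply to the point x, -y, -z); pixel columns grow to the right and rows downward; lengths in m; the calibration is good to about 2 mm. A picture is of the moment at which its call begins: read the wrist's pose just before it. get_calibration takes no time and is no camera call; for the wrist camera it gives the pose at the moment of the call.
- robot.close_job(): hands the job in; it is judged then, once.
The state is a dict: "time": time; "joint_positions": joint angles; "qvel": joint speeds; "joint_torque": joint torques, N m; "tool_pos": TCP position; "ee_rot": TCP orientation; "wrist_force": force on the tool from outside, world axes, zero at the start; "wrist_torque": the same for the moment, N m; "width": finger opening in m; "finger_force": force on a finger pad.
Only numpy, scipy, OpenCV 4.12 (cv2) and the standard library are available. Lean on these libraries where they do the work, as an engineer would, in place of code of your own. Each camera call takes 0.05 s, during which the arm holds its last target. There are 200 camera calls.

## Working session

There is one attempt and no reset: what is moved stays moved. The work goes in short steps, Python scripts to look and compute and a tool call to move; the robot and the scene stay as the last step left them, time stands still between calls to the robot, and variables do not carry over. Pictures are saved under pics/ and viewed, at most 14 in all, crops included, and the job is handed in when it is done.

Besides the shell and the picture viewer there is one more tool, called after "Emit:" as name(argument=value, ...) on one line, values as JSON. drive_tool: Moves the arm, as the interface text tells. Its arguments: {"type":"object","properties":{"series":{"type":"array"}},"required":["series"]}

```bash
mkdir -p pics
python3 - <<'E'
from bench import robot, imaging
import cv2
for n in ["top","side"]:
    im=imaging.snapshot(n); cv2.imwrite(f"pics/{n}0.png",cv2.resize(im[:,:,::-1],(800,500),interpolation=cv2.INTER_CUBIC))
    c=imaging.get_calibration(n); print(n,c)
print(robot.get_obs())
E
```

```text
top {'intrinsics': array([[480.57028317,   0.        , 314.07160109],
       [  0.        , 480.57028317, 205.29788968],
       [  0.        ,   0.        ,   1.        ]]), 'k1': -0.14549343369623904, 'position': array([0.49422768, 0.00748545, 1.1629877 ]), 'rotation': array([ 0.0723565 ,  0.006748  , -1.59037685])}
side {'intrinsics': array([[445.79270059,   0.        , 315.1736998 ],
       [  0.        , 445.79270059, 200.6326529 ],
       [  0.        ,   0.        ,   1.        ]]), 'k1': -0.09385301572891912, 'position': array([0.06572928, 0.90792276, 0.72475711]), 'rotation': array([ 0.97828408, -0.01004577, -2.61207047])}
{'time': 0.1, 'joint_positions': array([-1.31108840e+00,  8.78799006e-02,  1.37209225e+00,  4.89882111e-06,
        1.68360187e+00, -1.03102861e-01]), 'qvel': array([ 0.0008649 , -0.00159989, -0.00368573,  0.00051522,  0.00092882,
       -0.00053742]), 'joint_torque': array([ 1.42845562e-03, -3.41254234e+01, -3.03302407e+01,  7.19546014e-02,
        3.04715813e-02, -1.01103665e-04]), 'tool_pos': array([ 0.19507791, -0.51376662,  0.22942735]), 'ee_rot': array([-3.13962231e+00, -2.08765796e-04,  3.62811131e-01]), 'wrist_force': array([-0.26266209, -0.20155022, -0.46111215]), 'wrist_torque': array([ 0.00034391, -0.00768035,  0.02510782]), 'finger_force': 0.0, 'width': 0.09400231593772033}
```

View pics/top0.png

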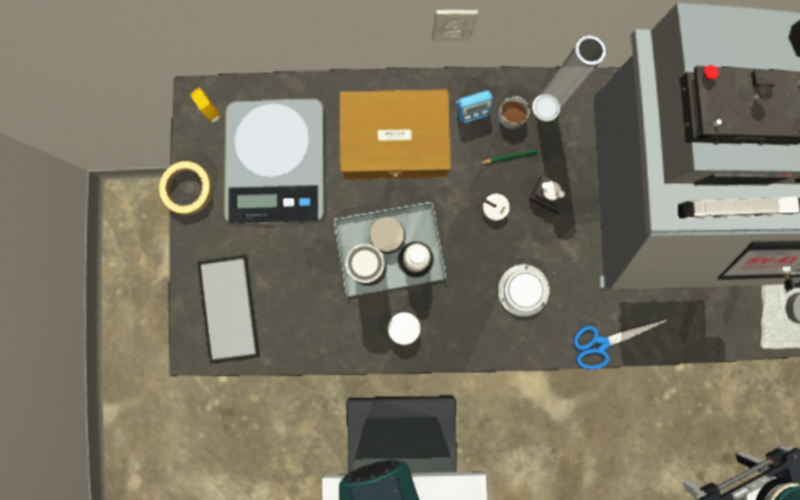

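View pics/side0.png

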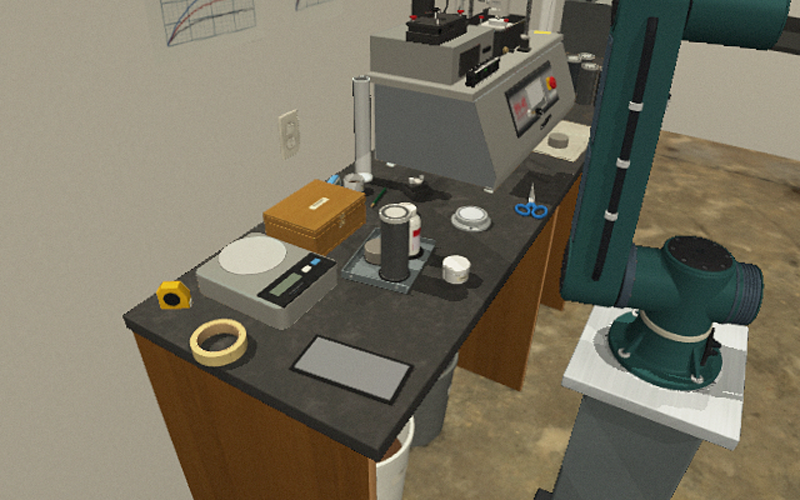

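The top view shows the tube at (365,263), the bottle at (416,257), the ring at (387,234), the tin at (404,328), the pedestal at (525,290) and the mat at (228,308). The side view agrees. I'll enlarge a crop of the top view next.

```bash
cat > h.py <<'E'
import numpy as np, cv2
from bench import robot, imaging
from scipy.spatial.transform import Rotation as Rn
def cam(n):
    c=imaging.get_calibration(n); r=np.array(c["rotation"])
    R=Rn.from_euler("xyz",r).as_matrix() if r.ndim==1 else r
    return np.array(c["intrinsics"]),c["k1"],np.array(c["position"]),R
def ray(C,uv):
    K,k1,p,R=C; d=(np.array(uv,float)-K[:2,2])/np.diag(K)[:2]
    s=d.copy()
    for _ in range(20): s=d/(1+k1*(s@s))
    return p,R@np.array([s[0],-s[1],-1])
def px(C,uv,z):
    p,d=ray(C,uv); return p+d*(z-p[2])/d[2]
def proj(C,P):
    K,k1,p,R=C; q=R.T@(np.array(P)-p); s=np.array([q[0],-q[1]])/-q[2]
    return K[:2,:2]@(s*(1+k1*(s@s)))+K[:2,2]
def crop(im,x0,y0,w,h,f,name):
    cv2.imwrite("pics/"+name,cv2.resize(im[y0:y0+h,x0:x0+w,::-1],None,fx=f,fy=f,interpolation=cv2.INTER_CUBIC))
E
python3 - <<'E'
from h import *
im=imaging.snapshot("top"); crop(im,250,150,200,145,4,"topc.png"); crop(im,150,195,70,100,5,"topm.png")
C=cam("top")
for n,uv,z in [("tube",(365,263),.162),("bot",(416.5,257),.123),("ring",(387,234),.037),("tin",(404,328),.038),("ped",(525,290),.024),("weight",(496,207),.02),("fix",(548,195),.05),("m1",(199,262),.004),("m2",(245,256),.004),("m3",(258,355),.004),("m4",(212,361),.004)]: print(n,px(C,np.array(uv)*.8,z).round(4))
E
```

```text
tube [0.5571 0.0591 0.162 ]
bot [ 0.5682 -0.0285  0.123 ]
ring [0.6189 0.0232 0.037 ]
tin [ 0.442  -0.0052  0.038 ]
ped [ 0.5081 -0.2374  0.024 ]
weight [ 0.6691 -0.1876  0.02  ]
fix [ 0.6859 -0.2826  0.05  ]
m1 [0.5754 0.3948 0.004 ]
m2 [0.5854 0.3022 0.004 ]
m3 [0.3926 0.278  0.004 ]
m4 [0.3815 0.3696 0.004 ]
```

View pics/topc.png

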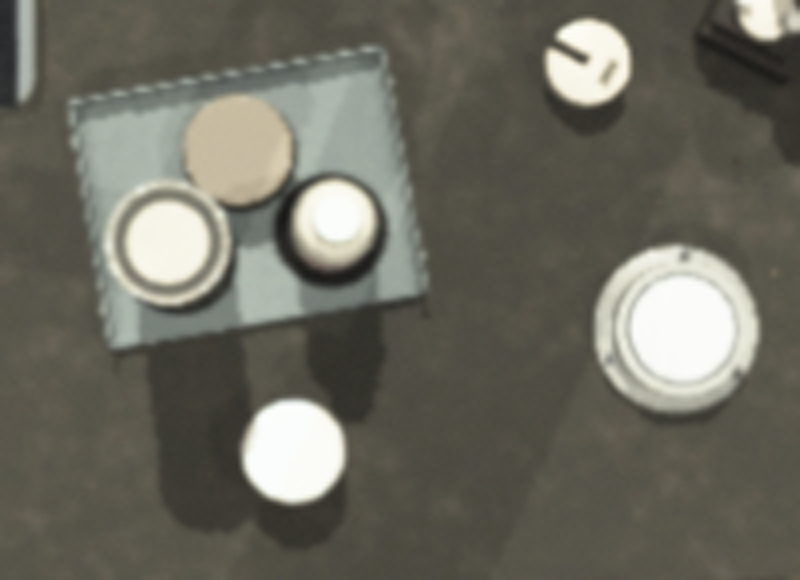

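Run:
```python
from h import *
C=cam("top")
P=lambda u,v,z: px(C,(u/4+250-.375,v/4+150-.375),z)
for n,u,v,z in [("tube",168,243,.162),("cap",339,215,.123),("botbase",331,230,.06),("ring",239,150,.037),("tin",294,451,.038),("ped",684,328,.024),("pedflange",677,329,.01),("weight",588,62,.02)]: print(n,P(u,v,z).round(4))
c=[P(113,352,.006),P(427,297,.006),P(382,47,.02),P(72,97,.02)]
for p in c: print(p.round(4))
# fit: model corners
M=np.array([[-.102,.095],[-.102,-.095],[.047,-.095],[.047,.095]]); W=np.array(c)[:,:2]
m=M.mean(0);w=W.mean(0);a=M-m;b=W-w
th=np.arctan2((a[:,0]*b[:,1]-a[:,1]*b[:,0]).sum(),(a*b).sum());R=np.array([[np.cos(th),-np.sin(th)],[np.sin(th),np.cos(th)]])
o=w-R@m; print("rack",o.round(4),th); print(((R@a.T).T+w-W).round(4))
for s in [(-.055,.046),(-.055,-.046)]: print((o+R@s).round(4))
```

```text
tube [0.5572 0.0599 0.162 ]
cap [ 0.573  -0.0311  0.123 ]
botbase [ 0.5692 -0.0287  0.06  ]
ring [0.6191 0.0237 0.037 ]
tin [ 0.4421 -0.005   0.038 ]
ped [ 0.509  -0.2389  0.024 ]
pedflange [ 0.5087 -0.2377  0.01  ]
weight [ 0.6702 -0.1872  0.02  ]
[0.502  0.1023 0.006 ]
[ 0.5313 -0.0874  0.006 ]
[ 0.6816 -0.0631  0.02  ]
[0.6551 0.1237 0.02  ]
rack [0.6197 0.0229] 0.14790808152241586
[[ 0.0028 -0.0004]
 [ 0.0015  0.0013]
 [-0.0014 -0.001 ]
 [-0.0029  0.0001]]
[0.5585 0.0603]
[ 0.5721 -0.0307]
```

View pics/topm.png

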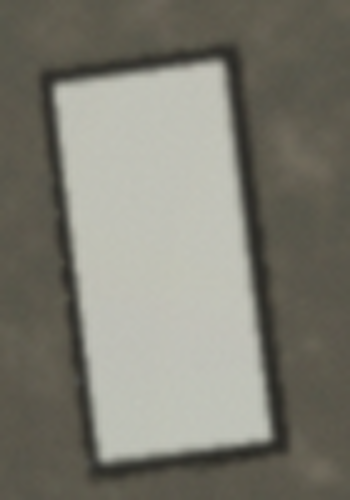

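Mat centre is about (0.484, 0.336) with yaw 0.126. The rack is at (0.6197, 0.0229) with yaw 0.148, and the objects sit on their seats as expected. Now I'll work out the first move.

```bash
cat >> h.py <<'E'
def go(x,y,z,yaw=None):
    o=robot.get_obs(); R=Rn.from_euler("xyz",o["ee_rot"]); p=np.array(o["tool_pos"])
    s=R.inv().apply(np.array([x,y,z])-p); t=[0,0,0]
    if yaw is not None: t=(R.inv()*Rn.from_euler("xyz",[np.pi,0,yaw])).as_rotvec()
    print("t",round(o["time"],2),"p",p.round(4),"rpy",np.round(o["ee_rot"],3),"shift",s.round(4),"turn",np.round(t,3),"n",round(np.linalg.norm(s)/.0625,1))
E
python3 -c "
from h import *
go(.5575,.06,.24,.148)"
```

```text
t 0.15 p [ 0.1951 -0.5139  0.2296] rpy [-3.14  -0.     0.363] shift [ 0.5425 -0.4079 -0.0097] turn [-0.002  0.     0.215] n 10.9
```

Emit:
drive_tool(series=[[0.094,[0.049,-0.037,-0.002],[0,0,0.04]],[0.094,[0.098,-0.074,-0.004],[0,0,0.08]],[0.094,[0.147,-0.111,-0.006],[0,0,0.12]],[0.094,[0.196,-0.148,-0.008],[0,0,0.16]],[0.094,[0.245,-0.185,-0.01],[0,0,0.215]]])

```text
time: 0.78
tool_pos: [0.3592, -0.2524, 0.2403]
ee_rot: [3.142, -0.0, 0.146]
wrist_force: [0.9, -0.1, 0.3]
width: 0.0937
finger_force: 0.0
```

```bash
python3 -c "
from h import *
go(.5575,.06,.24,.148)"
```

```text
t 0.78 p [ 0.3592 -0.2524  0.2403] rpy [ 3.142 -0.     0.146] shift [ 0.2416 -0.2804  0.0004] turn [ 0.    -0.    -0.002] n 5.9
```

Emit:
drive_tool(series=[[0.094,[0.037,-0.043,0],[0,0,0]],[0.094,[0.075,-0.087,0],[0,0,0]],[0.094,[0.113,-0.131,0],[0,0,0]],[0.094,[0.15,-0.175,0],[0,0,0]],[0.094,[0.18,-0.21,0],[0,0,0]]])

```text
time: 1.4
tool_pos: [0.5063, -0.0179, 0.2401]
ee_rot: [-3.142, 0.0, 0.149]
wrist_force: [0.2, -0.2, -0.2]
width: 0.0942
finger_force: 0.0
```

Run:
```python
from h import *
go(.5575,.06,.24,.148)
C=cam("wrist"); im=imaging.snapshot("wrist"); cv2.imwrite("pics/w1.png",im[:,:,::-1])
for P in [(.5575,.06,.162),(.5725,-.031,.123),(.6193,.0233,.037),(.442,-.005,.038)]: print(proj(C,P).round(1))
```

```text
t 1.4 p [ 0.5063 -0.0179  0.2401] rpy [-3.142  0.     0.149] shift [ 0.0622 -0.0694  0.0001] turn [-0.     0.     0.001] n 1.5
[216.2 126.1]
[347.8 121.6]
[294.6  62.4]
[298.7 232.8]
```

View pics/w1.png

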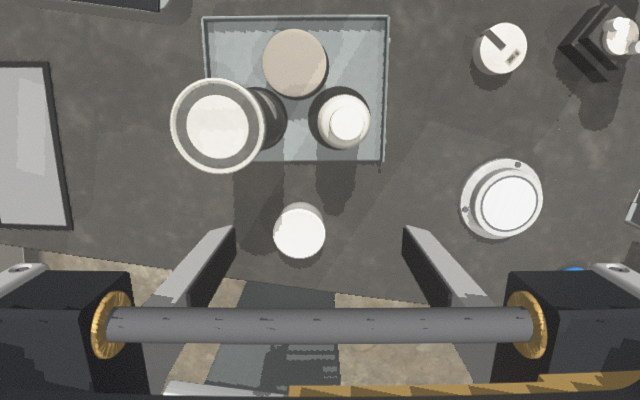

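The wrist view shows the tube rim at (218,126), cap (347,122), ring top (294,63), tin lid (299,231) and pedestal top (509,203). These match the predictions to within about 2 px.

Run:
```python
from h import *
C=cam("wrist")
for n,u,v,z in [("tube",218,125.5,.162),("cap",347.5,122.5,.123),("ring",294.5,63,.037),("tin",299,231.5,.038),("ped",509,203,.024),("rackBL",204,17,.02),("rackBR",388,16,.02),("rackFR",384,160,.008)]: print(n,px(C,(u,v),z).round(4))
go(.557,.059,.24,.148)
```

```text
tube [0.5598 0.0635 0.162 ]
cap [ 0.5739 -0.0258  0.123 ]
ring [0.6207 0.029  0.037 ]
tin [ 4.459e-01 -2.000e-04  3.800e-02]
ped [ 0.5117 -0.2329  0.024 ]
rackBL [0.6533 0.1281 0.02  ]
rackBR [ 0.6822 -0.0568  0.02  ]
rackFR [ 0.5357 -0.0841  0.008 ]
t 1.45 p [ 0.5082 -0.0137  0.2396] rpy [-3.137e+00 -2.000e-03  1.540e-01] shift [ 0.0593 -0.0644 -0.    ] turn [-0.004 -0.002  0.006] n 1.4
```

Emit:
drive_tool(series=[[0.094,[0.03,-0.032,0],[0,0,0]],[0.094,[0.058,-0.063,0],[0,0,0]],[0.094,[0.058,-0.063,0],[0,0,0]],[0.094,[0.058,-0.063,0],[0,0,0]]])

```text
time: 1.95
tool_pos: [0.5533, 0.0503, 0.24]
ee_rot: [3.141, 0.001, 0.148]
wrist_force: [0.9, -0.3, 0.2]
width: 0.0938
finger_force: 0.0
```

```bash
python3 -c "
from h import *
go(.5576,.0597,.12,.148)"
```

```text
t 1.95 p [0.5533 0.0503 0.24  ] rpy [3.141e+00 1.000e-03 1.480e-01] shift [ 0.0057 -0.0087  0.12  ] turn [ 0.     0.001 -0.   ] n 1.9
```

Emit:
drive_tool(series=[[0.094,[0.0055,-0.0085,0],[0,0,0]],[0.094,[0.0055,-0.0085,0.04],[0,0,0]],[0.094,[0.0055,-0.0085,0.08],[0,0,0]],[0.094,[0.0055,-0.0085,0.12],[0,0,0]],[0.094,[0.0055,-0.0085,0.12],[0,0,0]]])

```text
time: 2.58
tool_pos: [0.5552, 0.0595, 0.1168]
ee_rot: [-3.14, 0.008, 0.147]
wrist_force: [-0.8, -0.9, 0.2]
width: 0.0937
finger_force: 0.0
```

```bash
python3 -c "
from h import *
go(.5576,.0597,.12,.148); print(robot.get_obs()['tool_pos'])"
```

```text
t 2.58 p [0.5552 0.0595 0.1168] rpy [-3.14   0.008  0.147] shift [ 0.0024  0.0002 -0.0032] turn [-0.001  0.008 -0.001] n 0.1
[0.55519426 0.0595312  0.11680283]
```

Close and record the settled pose.

Emit:
drive_tool(series=[[0.094,[0.001,0,-0.001],[0,0,0]],[0.05,[0.001,0,-0.001],[0,0,0]],[0.05,[0.001,0,-0.001],[0,0,0]],[0.05,[0.001,0,-0.001],[0,0,0]],[0.05,[0.001,0,-0.001],[0,0,0]]])

```text
time: 3.2
tool_pos: [0.5592, 0.06, 0.122]
ee_rot: [3.141, -0.001, 0.148]
wrist_force: [-0.5, -0.9, 1.2]
width: 0.0623
finger_force: 30.0
```

Emit:
drive_tool(series=[[0.05,[0,0,0],[0,0,0]],[0.05,[0,0,0],[0,0,0]],[0.05,[0,0,0],[0,0,0]],[0.05,[0,0,0],[0,0,0]]])

```text
time: 3.7
tool_pos: [0.5592, 0.0601, 0.122]
ee_rot: [3.141, -0.001, 0.148]
wrist_force: [-0.3, -1.4, 4.6]
width: 0.0623
finger_force: 30.0
```

```bash
python3 -c "
from h import *
go(.5576,.0597,.18,.148)
go(.484+.05*.992,.336+.05*.126,.18,.126)"
```

```text
t 3.7 p [0.5592 0.0601 0.122 ] rpy [ 3.141e+00 -1.000e-03  1.480e-01] shift [-0.0016  0.0001 -0.058 ] turn [ 0.    -0.001 -0.   ] n 0.9
t 3.7 p [0.5592 0.0601 0.122 ] rpy [ 3.141e+00 -1.000e-03  1.480e-01] shift [ 0.0163 -0.2829 -0.0581] turn [ 0.    -0.001  0.022] n 4.6
```

Emit:
drive_tool(series=[[0.05,[0,0,-0.02],[0,0,0]],[0.05,[0,0,-0.05],[0,0,0]],[0.05,[0.002,-0.03,-0.06],[0,0,0]],[0.05,[0.005,-0.07,-0.06],[0,0,0]],[0.05,[0.008,-0.11,-0.06],[0,0,0]]])

```text
time: 4.32
tool_pos: [0.5495, 0.1709, 0.1791]
ee_rot: [3.142, 0.004, 0.147]
wrist_force: [0.3, -0.5, -4.6]
width: 0.0623
finger_force: 30.0
```

Emit:
drive_tool(series=[[0.05,[0.002,-0.04,0],[0,0,0.01]],[0.05,[0.004,-0.08,0],[0,0,0.02]],[0.05,[0.006,-0.12,0],[0,0,0.022]],[0.05,[0.008,-0.15,0],[0,0,0.022]],[0.05,[0.008,-0.17,0],[0,0,0.022]]])

```text
time: 4.95
tool_pos: [0.5322, 0.3404, 0.1787]
ee_rot: [3.14, 0.004, 0.127]
wrist_force: [0.6, -1.5, -4.2]
width: 0.0625
finger_force: 30.0
```

Emit:
drive_tool(series=[[0.05,[0,0,0],[0,0,0]],[0.05,[0,0,0],[0,0,0]],[0.05,[0,0,0],[0,0,0]]])

```text
time: 5.32
tool_pos: [0.5339, 0.3382, 0.1815]
ee_rot: [3.141, 0.0, 0.124]
wrist_force: [-0.1, 0.6, -4.3]
width: 0.0622
finger_force: 30.0
```

Run:
```python
from h import *
go(.484+.05*.992,.336+.05*.126,.118,.126)
im=imaging.snapshot("top"); crop(im,130,170,250,150,3,"t2.png")
```

```text
t 5.33 p [0.5339 0.3382 0.1815] rpy [3.141 0.    0.124] shift [ 0.0002 -0.0042  0.0635] turn [ 0.001  0.    -0.002] n 1.0
```

View pics/t2.png

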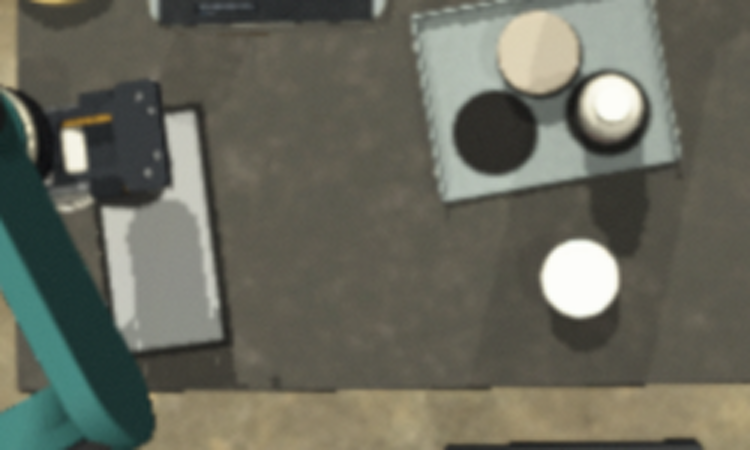

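The tube is held over the mat and its front seat disc is now exposed at (495,132). Lower and release.

Emit:
drive_tool(series=[[0.05,[0,-0.004,0.03],[0,0,0]],[0.05,[0,-0.004,0.05],[0,0,0]],[0.05,[0,-0.004,0.059],[0,0,0]],[0.05,[0,-0.004,0.063],[0,0,0]],[0.05,[0,-0.004,0.063],[0,0,0]]])

```text
time: 6.0
tool_pos: [0.5335, 0.3433, 0.1191]
ee_rot: [-3.141, -0.001, 0.125]
wrist_force: [0.3, 0.7, -3.7]
width: 0.0625
finger_force: 30.0
```

Emit:
drive_tool(series=[[0.05,[0,0,0],[0,0,0]],[0.05,[0,0,0],[0,0,0]]])

```text
time: 6.25
tool_pos: [0.5335, 0.3436, 0.1193]
ee_rot: [-3.141, -0.001, 0.126]
wrist_force: [-0.9, 0.0, -3.6]
width: 0.0622
finger_force: 30.0
```

Emit:
drive_tool(series=[[0.05,[0,0,0.0015],[0,0,0]],[0.05,[0,0,0.0015],[0,0,0]],[0.05,[0,0,0.0015],[0,0,0]]])

```text
time: 6.62
tool_pos: [0.5335, 0.3436, 0.118]
ee_rot: [-3.141, -0.002, 0.126]
wrist_force: [-0.3, -1.0, 2.0]
width: 0.0626
finger_force: 30.0
```

Emit:
drive_tool(series=[[0.094,[0,0,0.0015],[0,0,0]],[0.094,[0,0,0],[0,0,0]],[0.094,[0,0,0],[0,0,0]],[0.094,[0,0,0],[0,0,0]]])

```text
time: 7.12
tool_pos: [0.5331, 0.3434, 0.1169]
ee_rot: [3.141, -0.0, 0.126]
wrist_force: [0.2, 0.1, -0.1]
width: 0.0935
finger_force: 0.0
```

Emit:
drive_tool(series=[[0.094,[0,0,-0.04],[0,0,0]],[0.094,[0,0,-0.085],[0,0,0]],[0.094,[0,0,-0.115],[0,0,0]],[0.094,[0,0.05,-0.115],[0,0,0]],[0.094,[0,0.1,-0.115],[0,0,0]]])

```text
time: 7.75
tool_pos: [0.5458, 0.2436, 0.2326]
ee_rot: [3.142, -0.001, 0.128]
wrist_force: [0.8, -0.5, 0.3]
width: 0.0937
finger_force: 0.0
```

Run:
```python
from h import *
go(.5723,-.0306,.235,.148)
```

```text
t 7.75 p [0.5458 0.2436 0.2326] rpy [ 3.142e+00 -1.000e-03  1.280e-01] shift [-0.0086  0.2754 -0.0024] turn [ 0.    -0.001 -0.02 ] n 4.4
```

Emit:
drive_tool(series=[[0.094,[-0.002,0.062,0],[0,0,0]],[0.094,[-0.004,0.124,0],[0,0,-0.02]],[0.094,[-0.006,0.186,0],[0,0,-0.02]],[0.094,[-0.008,0.24,0],[0,0,-0.02]],[0.094,[-0.0085,0.275,0],[0,0,-0.02]]])

```text
time: 8.38
tool_pos: [0.5715, -0.0323, 0.232]
ee_rot: [3.141, -0.0, 0.143]
wrist_force: [0.4, -0.0, -0.0]
width: 0.0945
finger_force: 0.0
```

Emit:
drive_tool(series=[[0.094,[0,0,0],[0,0,0]],[0.094,[0,0,0.03],[0,0,0]],[0.094,[0,0,0.03],[0,0,0]],[0.094,[0,0,0.03],[0,0,0]]])

```text
time: 8.88
tool_pos: [0.5719, -0.0287, 0.2027]
ee_rot: [-3.142, -0.001, 0.147]
wrist_force: [-0.1, 0.9, 0.3]
width: 0.094
finger_force: 0.0
```

Run:
```python
from h import *
go(.5723,-.0306,.072,.148)
```

```text
t 8.88 p [ 0.5719 -0.0287  0.2027] rpy [-3.142e+00 -1.000e-03  1.470e-01] shift [1.000e-04 2.000e-03 1.307e-01] turn [-0.    -0.001 -0.001] n 2.1
```

Emit:
drive_tool(series=[[0.094,[0,0.002,0.04],[0,0,0]],[0.094,[0,0.002,0.08],[0,0,0]],[0.094,[0,0.002,0.11],[0,0,0]],[0.094,[0,0.002,0.13],[0,0,0]],[0.094,[0,0.002,0.13],[0,0,0]]])

```text
time: 9.5
tool_pos: [0.5714, -0.031, 0.0713]
ee_rot: [-3.141, 0.002, 0.147]
wrist_force: [0.4, -0.6, 0.2]
width: 0.0942
finger_force: 0.0
```

Emit:
drive_tool(series=[[0.094,[0,0,0],[0,0,0]],[0.035,[0,0,0],[0,0,0]],[0.035,[0,0,0],[0,0,0]],[0.035,[0,0,0],[0,0,0]],[0.035,[0,0,0],[0,0,0]]])

```text
time: 10.12
tool_pos: [0.572, -0.0317, 0.0721]
ee_rot: [3.141, -0.0, 0.146]
wrist_force: [-0.4, 1.1, -0.3]
width: 0.0577
finger_force: 0.0
```

Emit:
drive_tool(series=[[0.035,[0,0,0],[0,0,0]],[0.035,[0,0,0],[0,0,0]],[0.035,[0,0,0],[0,0,0]]])

```text
time: 10.5
tool_pos: [0.5719, -0.0314, 0.072]
ee_rot: [-3.141, 0.0, 0.146]
wrist_force: [-0.1, 1.3, 0.4]
width: 0.0472
finger_force: 30.0
```

Run:
```python
from h import *
go(.484-.05*.992,.336-.05*.126,.132,.126)
```

```text
t 10.5 p [ 0.5719 -0.0314  0.072 ] rpy [-3.141  0.     0.146] shift [-0.0835 -0.3773 -0.0599] turn [-0.    0.    0.02] n 6.3
```

Emit:
drive_tool(series=[[0.035,[0,0,-0.02],[0,0,0]],[0.035,[0,0,-0.06],[0,0,0]],[0.035,[-0.006,-0.03,-0.08],[0,0,0]],[0.035,[-0.016,-0.07,-0.09],[0,0,0]],[0.035,[-0.027,-0.12,-0.09],[0,0,0]]])

```text
time: 11.12
tool_pos: [0.5278, 0.0834, 0.1624]
ee_rot: [3.141, -0.001, 0.144]
wrist_force: [0.3, -1.4, -2.2]
width: 0.0468
finger_force: 30.0
```

Emit:
drive_tool(series=[[0.035,[-0.011,-0.05,0],[0,0,0]],[0.035,[-0.022,-0.1,0],[0,0,0.01]],[0.035,[-0.034,-0.15,0],[0,0,0.02]],[0.035,[-0.045,-0.2,0],[0,0,0.02]],[0.035,[-0.055,-0.24,0],[0,0,0.02]]])

```text
time: 11.75
tool_pos: [0.4372, 0.3139, 0.1609]
ee_rot: [3.141, 0.001, 0.127]
wrist_force: [0.3, -0.7, -2.9]
width: 0.0467
finger_force: 30.0
```

Emit:
drive_tool(series=[[0.035,[-0.001,-0.015,0],[0,0,0]],[0.035,[-0.001,-0.017,0],[0,0,0]],[0.035,[-0.001,-0.017,0],[0,0,0]],[0.035,[-0.001,-0.017,0],[0,0,0]]])

```text
time: 12.25
tool_pos: [0.436, 0.3281, 0.1618]
ee_rot: [3.141, 0.0, 0.124]
wrist_force: [-0.3, 0.2, -2.8]
width: 0.0467
finger_force: 30.0
```

Run:
```python
from h import *
go(.484-.05*.992,.336-.05*.126,.068,.126)
```

```text
t 12.25 p [0.436  0.3281 0.1618] rpy [3.141 0.    0.124] shift [-0.0014 -0.0019  0.0938] turn [ 0.001  0.    -0.002] n 1.5
```

Emit:
drive_tool(series=[[0.035,[-0.001,-0.002,0.04],[0,0,0]],[0.035,[-0.001,-0.002,0.075],[0,0,0]],[0.035,[-0.001,-0.002,0.088],[0,0,0]],[0.035,[-0.001,-0.002,0.0935],[0,0,0]],[0.035,[-0.001,-0.002,0.0935],[0,0,0]]])

```text
time: 12.88
tool_pos: [0.435, 0.3313, 0.0695]
ee_rot: [-3.141, -0.002, 0.125]
wrist_force: [0.9, 0.2, -3.1]
width: 0.0468
finger_force: 30.0
```

Emit:
drive_tool(series=[[0.035,[0,0,0],[0,0,0]],[0.035,[0,0,0],[0,0,0]]])

```text
time: 13.12
tool_pos: [0.4348, 0.3316, 0.0697]
ee_rot: [-3.141, -0.002, 0.126]
wrist_force: [-0.2, -0.9, -2.7]
width: 0.047
finger_force: 30.0
```

Emit:
drive_tool(series=[[0.035,[0,0,0.0018],[0,0,0]],[0.035,[0,0,0.0018],[0,0,0]],[0.035,[0,0,0.0018],[0,0,0]]])

```text
time: 13.5
tool_pos: [0.4348, 0.3316, 0.0679]
ee_rot: [-3.141, -0.002, 0.126]
wrist_force: [-1.8, -0.3, 4.6]
width: 0.0468
finger_force: 30.0
```

Emit:
drive_tool(series=[[0.094,[0,0,0],[0,0,0]],[0.094,[0,0,0],[0,0,0]],[0.094,[0,0,0],[0,0,0]],[0.094,[0,0,0],[0,0,0]],[0.094,[0,0,0],[0,0,0]]])

```text
time: 14.12
tool_pos: [0.4341, 0.3311, 0.0665]
ee_rot: [3.141, 0.0, 0.126]
wrist_force: [-0.0, 0.4, 0.5]
width: 0.0923
finger_force: 0.0
```

Emit:
drive_tool(series=[[0.094,[0,0,-0.04],[0,0,0]],[0.094,[0,0,-0.1],[0,0,0]],[0.094,[0,0,-0.14],[0,0,0]],[0.094,[0.02,0.05,-0.14],[0,0,0]],[0.094,[0.05,0.1,-0.14],[0,0,0]]])

```text
time: 14.75
tool_pos: [0.4968, 0.238, 0.2081]
ee_rot: [-3.141, -0.003, 0.128]
wrist_force: [1.3, 0.4, -0.1]
width: 0.0941
finger_force: 0.0
```

Run:
```python
from h import *
go(.619,.0242,.2,.148)
```

```text
t 14.75 p [0.4968 0.238  0.2081] rpy [-3.141e+00 -3.000e-03  1.280e-01] shift [0.0938 0.2277 0.0082] turn [-0.001 -0.003 -0.02 ] n 3.9
```

Emit:
drive_tool(series=[[0.094,[0.024,0.057,0],[0,0,-0.01]],[0.094,[0.048,0.114,0],[0,0,-0.02]],[0.094,[0.07,0.17,0],[0,0,-0.02]],[0.094,[0.09,0.22,0],[0,0,-0.02]],[0.094,[0.094,0.228,0],[0,0,-0.02]]])

```text
time: 15.38
tool_pos: [0.6191, 0.0205, 0.2059]
ee_rot: [3.141, 0.001, 0.141]
wrist_force: [0.1, -0.1, -0.3]
width: 0.0938
finger_force: 0.0
```

Emit:
drive_tool(series=[[0.094,[0,0,0],[0,0,0]],[0.094,[0,0,0.05],[0,0,0]],[0.094,[0,0,0.08],[0,0,0]],[0.094,[0,0,0.08],[0,0,0]],[0.094,[0,0,0.08],[0,0,0]]])

```text
time: 16.0
tool_pos: [0.6187, 0.0251, 0.1286]
ee_rot: [3.141, -0.003, 0.148]
wrist_force: [-0.1, 0.4, 0.4]
width: 0.094
finger_force: 0.0
```

Run:
```python
from h import *
go(.619,.0242,.037,.148)
C=cam("top");im=imaging.snapshot("top"); crop(im,150,170,240,140,3,"t3.png")
```

```text
t 16.0 p [0.6187 0.0251 0.1286] rpy [ 3.141e+00 -3.000e-03  1.480e-01] shift [-0.0001  0.0009  0.0916] turn [ 0.    -0.003 -0.   ] n 1.5
```

View pics/t3.png

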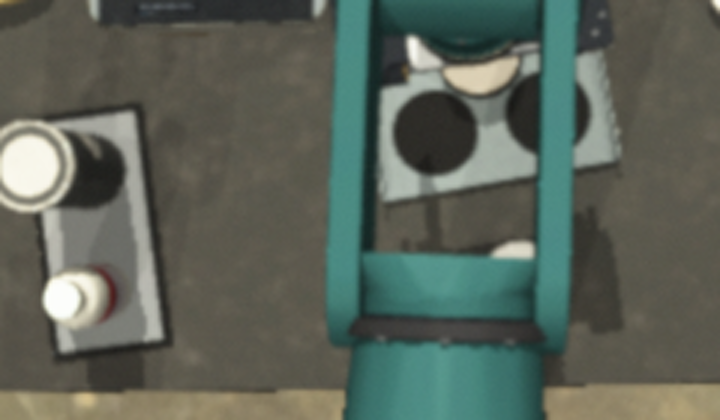

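The tube stands at (30,165) and the bottle at (80,300), both on the mat. The front seat discs show at (435,133) and (548,112).

Emit:
drive_tool(series=[[0.094,[0,0.001,0.04],[0,0,0]],[0.094,[0,0.001,0.07],[0,0,0]],[0.094,[0,0.001,0.085],[0,0,0]],[0.094,[0,0.001,0.0905],[0,0,0]],[0.094,[0,0.001,0.0905],[0,0,0]]])

```text
time: 16.68
tool_pos: [0.6192, 0.0229, 0.0374]
ee_rot: [3.141, -0.002, 0.146]
wrist_force: [0.2, 0.5, 0.2]
width: 0.094
finger_force: 0.0
```

Emit:
drive_tool(series=[[0.05,[0,0,0],[0,0,0]],[0.05,[0,0,0],[0,0,0]],[0.05,[0,0,0],[0,0,0]],[0.05,[0,0,0],[0,0,0]],[0.05,[0,0,0],[0,0,0]]])

```text
time: 17.3
tool_pos: [0.6185, 0.0233, 0.0366]
ee_rot: [-3.141, -0.001, 0.146]
wrist_force: [-0.0, 1.8, 2.9]
width: 0.0643
finger_force: 30.0
```

Run:
```python
from h import *
C=cam("top")
for n,u,v in [("tubeseat",435,133),("botseat",548,112)]: print(n,px(C,(u/3+150-.33,v/3+170-.33),.008).round(4))
go(.5094,-.238,.1,.148)
```

```text
tubeseat [0.558  0.0608 0.008 ]
botseat [ 0.5731 -0.0303  0.008 ]
t 17.3 p [0.6185 0.0233 0.0366] rpy [-3.141e+00 -1.000e-03  1.460e-01] shift [-0.1459  0.2426 -0.0636] turn [-0.001 -0.001 -0.002] n 4.6
```

Emit:
drive_tool(series=[[0.05,[0,0,-0.03],[0,0,0]],[0.05,[0,0,-0.07],[0,0,0]],[0.05,[-0.02,0.035,-0.08],[0,0,0]],[0.05,[-0.048,0.08,-0.08],[0,0,0]],[0.05,[-0.076,0.126,-0.08],[0,0,0]]])

```text
time: 17.92
tool_pos: [0.5596, -0.1139, 0.1142]
ee_rot: [-3.141, 0.003, 0.147]
wrist_force: [0.8, -0.8, -4.7]
width: 0.064
finger_force: 30.0
```

Emit:
drive_tool(series=[[0.05,[-0.025,0.041,0],[0,0,0]],[0.05,[-0.05,0.083,0],[0,0,0]],[0.05,[-0.07,0.116,0],[0,0,0]],[0.05,[-0.07,0.116,0],[0,0,0]],[0.05,[-0.07,0.116,0],[0,0,0]]])

```text
time: 18.55
tool_pos: [0.5082, -0.2373, 0.1146]
ee_rot: [-3.139, 0.002, 0.145]
wrist_force: [-0.4, 0.5, -5.2]
width: 0.0638
finger_force: 30.0
```

Emit:
drive_tool(series=[[0.05,[0,0,0],[0,0,0]],[0.05,[0,0,0],[0,0,0]]])

```text
time: 18.8
tool_pos: [0.5093, -0.2369, 0.1159]
ee_rot: [-3.141, 0.0, 0.147]
wrist_force: [0.9, 0.4, -5.3]
width: 0.064
finger_force: 30.0
```

Run:
```python
from h import *
go(.5094,-.238,.053,.148)
```

```text
t 18.8 p [ 0.5093 -0.2369  0.1159] rpy [-3.141  0.     0.147] shift [-0.0001  0.0012  0.0629] turn [-0.     0.    -0.001] n 1.0
```

Emit:
drive_tool(series=[[0.05,[0,0.001,0.03],[0,0,0]],[0.05,[0,0.001,0.052],[0,0,0]],[0.05,[0,0.001,0.061],[0,0,0]],[0.05,[0,0.001,0.0635],[0,0,0]],[0.05,[0,0.001,0.0635],[0,0,0]]])

```text
time: 19.42
tool_pos: [0.5098, -0.239, 0.0536]
ee_rot: [3.14, -0.001, 0.146]
wrist_force: [-0.7, -0.5, -4.4]
width: 0.0643
finger_force: 30.0
```

Emit:
drive_tool(series=[[0.05,[0,0,0],[0,0,0]],[0.05,[0,0,0],[0,0,0]]])

```text
time: 19.68
tool_pos: [0.5095, -0.239, 0.0534]
ee_rot: [3.141, -0.001, 0.146]
wrist_force: [0.0, -0.8, -5.4]
width: 0.0641
finger_force: 30.0
```

Emit:
drive_tool(series=[[0.05,[0,0,0.0015],[0,0,0]],[0.05,[0,0,0.0015],[0,0,0]],[0.05,[0,0,0.0015],[0,0,0]]])

```text
time: 20.05
tool_pos: [0.5096, -0.2391, 0.0526]
ee_rot: [3.141, -0.001, 0.146]
wrist_force: [-3.1, 0.6, 4.6]
width: 0.0637
finger_force: 30.0
```

Emit:
drive_tool(series=[[0.094,[0,0,0],[0,0,0]],[0.094,[0,0,0],[0,0,0]],[0.094,[0,0,0],[0,0,0]],[0.094,[0,0,0],[0,0,0]]])

```text
time: 20.55
tool_pos: [0.5092, -0.2388, 0.051]
ee_rot: [3.142, 0.0, 0.146]
wrist_force: [-0.4, 0.2, -0.4]
width: 0.0938
finger_force: 0.0
```

Emit:
drive_tool(series=[[0.094,[0,0,-0.04],[0,0,0]],[0.094,[0,0,-0.08],[0,0,0]],[0.094,[-0.01,-0.05,-0.08],[0,0,0]],[0.094,[-0.02,-0.11,-0.08],[0,0,0]],[0.094,[-0.03,-0.17,-0.08],[0,0,0]]])

```text
time: 21.18
tool_pos: [0.4543, -0.0736, 0.1313]
ee_rot: [3.142, -0.001, 0.145]
wrist_force: [0.8, 0.6, -0.2]
width: 0.0938
finger_force: 0.0
```

Emit:
drive_tool(series=[[0.094,[0,-0.05,0],[0,0,0]],[0.094,[0,-0.05,0],[0,0,0]],[0.094,[0,-0.05,0],[0,0,0]]])

```text
time: 21.55
tool_pos: [0.4478, -0.0259, 0.1313]
ee_rot: [3.141, -0.0, 0.146]
wrist_force: [-0.1, -0.3, 0.3]
width: 0.0939
finger_force: 0.0
```

Run:
```python
from h import *
go(.4432,-.0047,.03,.148)
im=imaging.snapshot("top"); crop(im,300,170,160,110,5,"t4.png")
C=cam("top"); print(proj(C,(.619,.0237,.008)),[ (np.array(proj(C,(.509,-.238,z)))-[300,170])*5+2 for z in (.024,.053)])
```

```text
t 21.55 p [ 0.4478 -0.0259  0.1313] rpy [ 3.141 -0.     0.146] shift [-0.0015 -0.0218  0.1013] turn [ 0.001 -0.    -0.002] n 1.7
[309.57736485 188.49641719] [array([603.16467565, 310.11567191]), array([616.41514513, 308.9911327 ])]
```

View pics/t4.png

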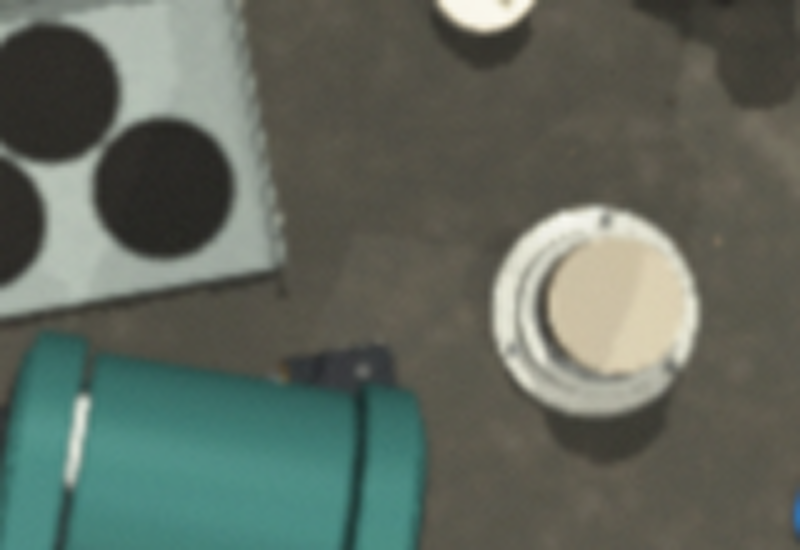

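The ring sits on the pedestal: its top is at (617,306) against (616,309) expected. The back seat disc at (50,92) matches (0.619, 0.024). Next is the tin.

Emit:
drive_tool(series=[[0.094,[-0.001,-0.021,0],[0,0,0]],[0.094,[-0.001,-0.021,0.04],[0,0,0]],[0.094,[-0.001,-0.021,0.08],[0,0,0]],[0.094,[-0.001,-0.021,0.1],[0,0,0]],[0.094,[-0.001,-0.021,0.1],[0,0,0]]])

```text
time: 22.22
tool_pos: [0.4422, -0.006, 0.0292]
ee_rot: [-3.141, 0.005, 0.143]
wrist_force: [-0.1, -0.9, 0.3]
width: 0.0939
finger_force: 0.0
```

Emit:
drive_tool(series=[[0.094,[0,0,0],[0,0,0]],[0.094,[0,0,0],[0,0,0]]])

```text
time: 22.48
tool_pos: [0.4448, -0.0054, 0.0326]
ee_rot: [3.141, -0.003, 0.145]
wrist_force: [-0.6, -0.5, -0.5]
width: 0.0936
finger_force: 0.0
```

Emit:
drive_tool(series=[[0.04,[0,0,0],[0,0,0]],[0.04,[0,0,0],[0,0,0]],[0.04,[0,0,0],[0,0,0]],[0.04,[0,0,0],[0,0,0]],[0.04,[0,0,0],[0,0,0]]])

```text
time: 23.1
tool_pos: [0.4435, -0.0048, 0.0312]
ee_rot: [3.141, 0.0, 0.146]
wrist_force: [-0.1, -1.9, 0.4]
width: 0.0549
finger_force: 30.0
```

Run:
```python
from h import *
go(.619,.0238,.1,.148)
```

```text
t 23.1 p [ 0.4435 -0.0048  0.0312] rpy [3.141 0.    0.146] shift [ 0.1778 -0.0028 -0.0688] turn [ 0.     0.    -0.002] n 3.1
```

Emit:
drive_tool(series=[[0.04,[0,0,-0.03],[0,0,0]],[0.04,[0.01,0,-0.06],[0,0,0]],[0.04,[0.05,0,-0.065],[0,0,0]],[0.04,[0.095,-0.001,-0.065],[0,0,0]],[0.04,[0.135,-0.002,-0.065],[0,0,0]]])

```text
time: 23.72
tool_pos: [0.5781, 0.017, 0.0961]
ee_rot: [3.141, -0.0, 0.146]
wrist_force: [-0.1, -0.2, 0.5]
width: 0.0552
finger_force: 30.0
```

Emit:
drive_tool(series=[[0.04,[0.03,-0.001,0],[0,0,0]],[0.04,[0.0425,-0.001,0],[0,0,0]],[0.04,[0.0425,-0.001,0],[0,0,0]],[0.04,[0.0425,-0.001,0],[0,0,0]],[0.04,[0.0425,-0.001,0],[0,0,0]]])

```text
time: 24.35
tool_pos: [0.6179, 0.0237, 0.0964]
ee_rot: [3.141, 0.0, 0.146]
wrist_force: [-0.8, -0.0, -0.8]
width: 0.0551
finger_force: 30.0
```

Run:
```python
from h import *
go(.619,.0238,.039,.148)
C=cam("wrist"); im=imaging.snapshot("wrist"); cv2.imwrite("pics/w2.png",im[:,:,::-1])
o=robot.get_obs()["tool_pos"]; print(proj(C,(o[0],o[1],o[2]+.007)))
```

```text
t 24.35 p [0.6179 0.0237 0.0964] rpy [3.141 0.    0.146] shift [0.0011 0.0001 0.0574] turn [ 0.     0.    -0.002] n 0.9
[318.86079086 267.91224256]
```

View pics/w2.png

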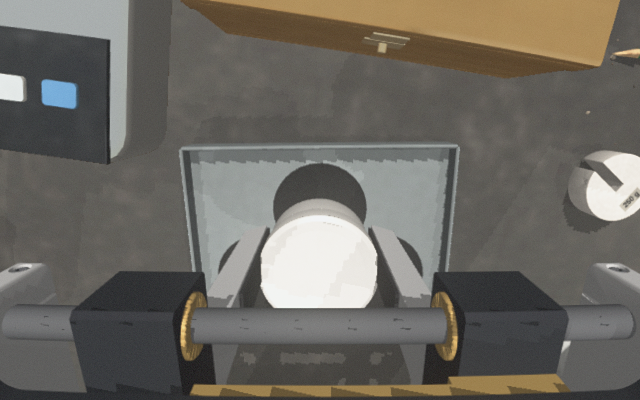

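The tin is centred in the grip: its lid centre is at about (319,269), against (319,268) expected. Lower onto the seat.

Emit:
drive_tool(series=[[0.04,[0.001,0,0.03],[0,0,0]],[0.04,[0.001,0,0.048],[0,0,0]],[0.04,[0.001,0,0.055],[0,0,0]],[0.04,[0.001,0,0.0572],[0,0,0]],[0.04,[0.001,0,0.0572],[0,0,0]]])

```text
time: 25.02
tool_pos: [0.6202, 0.024, 0.0397]
ee_rot: [3.141, -0.001, 0.146]
wrist_force: [-0.7, 0.5, 0.3]
width: 0.0547
finger_force: 30.0
```

Emit:
drive_tool(series=[[0.04,[0,0,0.0005],[0,0,0]],[0.04,[0,0,0.001],[0,0,0]],[0.04,[0,0,0.001],[0,0,0]],[0.04,[0,0,0.001],[0,0,0]]])

```text
time: 25.52
tool_pos: [0.6203, 0.024, 0.0392]
ee_rot: [3.141, -0.002, 0.146]
wrist_force: [-2.2, -0.6, 6.1]
width: 0.055
finger_force: 30.0
```

Emit:
drive_tool(series=[[0.094,[0,0,0],[0,0,0]],[0.094,[0,0,0],[0,0,0]],[0.094,[0,0,0],[0,0,0]],[0.094,[0,0,0],[0,0,0]],[0.094,[0,0,0],[0,0,0]]])

```text
time: 26.15
tool_pos: [0.6196, 0.024, 0.0378]
ee_rot: [3.142, 0.0, 0.146]
wrist_force: [0.1, -0.1, -0.3]
width: 0.0937
finger_force: 0.0
```

Emit:
drive_tool(series=[[0.094,[0,0,-0.04],[0,0,0]],[0.094,[0,0,-0.1],[0,0,0]],[0.094,[0,0,-0.16],[0,0,0]],[0.094,[-0.02,-0.03,-0.17],[0,0,0]],[0.094,[-0.05,-0.08,-0.17],[0,0,0]]])

```text
time: 26.78
tool_pos: [0.5595, 0.0957, 0.2102]
ee_rot: [3.141, -0.005, 0.143]
wrist_force: [0.5, 1.1, -0.5]
width: 0.0941
finger_force: 0.0
```

Run:
```python
from h import *
go(.4341,.3311,.21,.126)
```

```text
t 26.77 p [0.5595 0.0957 0.2102] rpy [ 3.141 -0.005  0.143] shift [-0.0906 -0.2508 -0.0004] turn [ 0.    -0.005  0.017] n 4.3
```

Emit:
drive_tool(series=[[0.094,[-0.02,-0.055,0],[0,0,0.01]],[0.094,[-0.04,-0.11,0],[0,0,0.02]],[0.094,[-0.06,-0.165,0],[0,0,0.02]],[0.094,[-0.08,-0.22,0],[0,0,0.02]],[0.094,[-0.0905,-0.25,0],[0,0,0.02]]])

```text
time: 27.4
tool_pos: [0.431, 0.3324, 0.2082]
ee_rot: [-3.141, -0.0, 0.128]
wrist_force: [0.6, -0.7, 0.3]
width: 0.0941
finger_force: 0.0
```

Emit:
drive_tool(series=[[0.094,[0,0,0],[0,0,0]],[0.094,[0,0,0],[0,0,0]],[0.094,[0,0,0],[0,0,0]]])

```text
time: 27.78
tool_pos: [0.4334, 0.3291, 0.2079]
ee_rot: [3.141, -0.0, 0.124]
wrist_force: [-0.4, -0.4, 0.3]
width: 0.0942
finger_force: 0.0
```

Run:
```python
from h import *
go(.4341,.3311,.067,.126)
im=imaging.snapshot("top"); crop(im,150,160,240,150,3,"t5.png")
C=cam("top"); print([(np.array(proj(C,P))-[150,160])*3+1 for P in [(.6193,.0237,.046)]])
```

```text
t 27.77 p [0.4334 0.3291 0.2079] rpy [ 3.141 -0.     0.124] shift [ 0.0009 -0.002   0.1409] turn [ 0.    -0.    -0.002] n 2.3
[array([478.9414077 ,  80.88245856])]
```

View pics/t5.png

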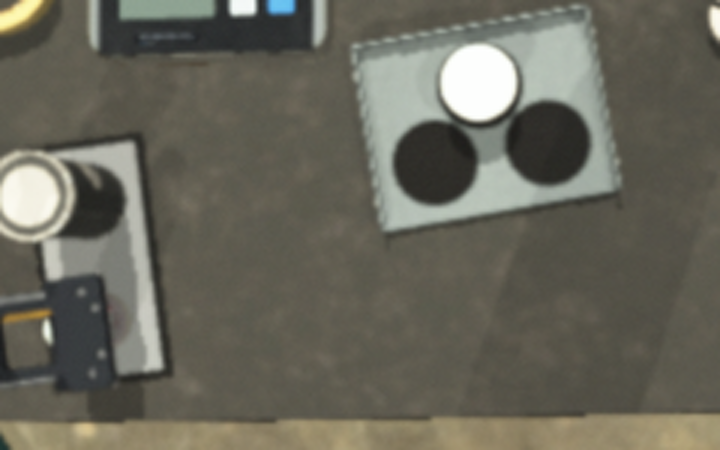

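The tin is on the back seat at (479,83) against (479,81) expected. Now the bottle goes back.

Emit:
drive_tool(series=[[0.094,[0.001,-0.002,0.05],[0,0,0]],[0.094,[0.001,-0.002,0.09],[0,0,0]],[0.094,[0.001,-0.002,0.125],[0,0,0]],[0.094,[0.001,-0.002,0.141],[0,0,0]],[0.094,[0.001,-0.002,0.141],[0,0,0]]])

```text
time: 28.45
tool_pos: [0.4333, 0.3315, 0.0661]
ee_rot: [3.141, 0.002, 0.125]
wrist_force: [0.6, -0.7, 0.1]
width: 0.0938
finger_force: 0.0
```

Emit:
drive_tool(series=[[0.094,[0,0,0],[0,0,0]],[0.094,[0,0,0],[0,0,0]],[0.035,[0,0,0],[0,0,0]],[0.035,[0,0,0],[0,0,0]],[0.035,[0,0,0],[0,0,0]]])

```text
time: 29.08
tool_pos: [0.4335, 0.3323, 0.067]
ee_rot: [3.142, -0.0, 0.126]
wrist_force: [0.4, 0.2, -0.4]
width: 0.0674
finger_force: 0.0
```

Emit:
drive_tool(series=[[0.035,[0,0,0],[0,0,0]],[0.035,[0,0,0],[0,0,0]],[0.035,[0,0,0],[0,0,0]],[0.035,[0,0,0],[0,0,0]]])

```text
time: 29.58
tool_pos: [0.4335, 0.3321, 0.0669]
ee_rot: [3.141, 0.0, 0.126]
wrist_force: [-0.4, -0.9, 0.3]
width: 0.0463
finger_force: 30.0
```

Run:
```python
from h import *
go(.5719,-.0314,.157,.146)
```

```text
t 29.57 p [0.4335 0.3321 0.0669] rpy [3.141 0.    0.126] shift [ 0.0918  0.378  -0.09  ] turn [ 0.    0.   -0.02] n 6.4
```

Emit:
drive_tool(series=[[0.035,[0,0,-0.03],[0,0,0]],[0.035,[0,0,-0.07],[0,0,0]],[0.035,[0.005,0.025,-0.09],[0,0,0]],[0.035,[0.015,0.065,-0.09],[0,0,0]],[0.035,[0.027,0.115,-0.09],[0,0,-0.01]]])

```text
time: 30.2
tool_pos: [0.4745, 0.2211, 0.1565]
ee_rot: [-3.141, 0.0, 0.138]
wrist_force: [0.4, 0.2, -2.6]
width: 0.0466
finger_force: 30.0
```

Emit:
drive_tool(series=[[0.035,[0.012,0.05,0],[0,0,-0.01]],[0.035,[0.024,0.1,0],[0,0,-0.01]],[0.035,[0.036,0.15,0],[0,0,-0.01]],[0.035,[0.048,0.2,0],[0,0,-0.01]],[0.035,[0.058,0.24,0],[0,0,-0.01]]])

```text
time: 30.82
tool_pos: [0.5646, -0.0103, 0.1558]
ee_rot: [-3.141, 0.002, 0.145]
wrist_force: [0.5, -0.6, -2.9]
width: 0.0463
finger_force: 30.0
```

Emit:
drive_tool(series=[[0.035,[0.004,0.015,0],[0,0,0]],[0.035,[0.006,0.02,0],[0,0,0]],[0.035,[0.006,0.02,0],[0,0,0]],[0.035,[0.006,0.02,0],[0,0,0]]])

```text
time: 31.32
tool_pos: [0.5731, -0.026, 0.157]
ee_rot: [-3.141, 0.0, 0.148]
wrist_force: [0.1, 1.2, -3.1]
width: 0.0468
finger_force: 30.0
```

Run:
```python
from h import *
go(.5715,-.0314,.071,.146)
```

```text
t 31.32 p [ 0.5731 -0.026   0.157 ] rpy [-3.141  0.     0.148] shift [-0.0024  0.0052  0.086 ] turn [-0.     0.     0.002] n 1.4
```

Emit:
drive_tool(series=[[0.035,[-0.002,0.005,0.035],[0,0,0]],[0.035,[-0.002,0.005,0.065],[0,0,0]],[0.035,[-0.002,0.005,0.08],[0,0,0]],[0.035,[-0.002,0.005,0.085],[0,0,0]],[0.035,[-0.002,0.005,0.085],[0,0,0]]])

```text
time: 31.95
tool_pos: [0.5728, -0.0323, 0.0728]
ee_rot: [3.141, -0.001, 0.146]
wrist_force: [-0.0, 0.4, -3.6]
width: 0.0469
finger_force: 30.0
```

Emit:
drive_tool(series=[[0.035,[0,0,0],[0,0,0]],[0.035,[0,0,0],[0,0,0]]])

```text
time: 32.2
tool_pos: [0.5729, -0.0327, 0.0731]
ee_rot: [3.141, -0.002, 0.146]
wrist_force: [0.7, -0.5, -2.5]
width: 0.0471
finger_force: 30.0
```

Emit:
drive_tool(series=[[0.035,[-0.001,-0.001,0.001],[0,0,0]],[0.035,[-0.001,-0.001,0.0023],[0,0,0]],[0.035,[-0.001,-0.001,0.0023],[0,0,0]],[0.035,[-0.001,-0.001,0.0023],[0,0,0]]])

```text
time: 32.7
tool_pos: [0.5713, -0.0317, 0.0708]
ee_rot: [3.141, -0.001, 0.146]
wrist_force: [-3.2, 2.3, 6.5]
width: 0.0468
finger_force: 30.0
```

Emit:
drive_tool(series=[[0.094,[0,0,0],[0,0,0]],[0.094,[0,0,0],[0,0,0]],[0.094,[0,0,0],[0,0,0]],[0.094,[0,0,0],[0,0,0]],[0.094,[0,0,0],[0,0,0]]])

```text
time: 33.33
tool_pos: [0.5711, -0.0317, 0.0695]
ee_rot: [3.142, 0.0, 0.146]
wrist_force: [-0.7, -0.0, -0.1]
width: 0.0925
finger_force: 0.0
```

Emit:
drive_tool(series=[[0.094,[0,0,-0.04],[0,0,0]],[0.094,[0,0,-0.09],[0,0,0]],[0.094,[0,0,-0.14],[0,0,0]],[0.094,[0,-0.03,-0.165],[0,0,0]],[0.094,[0,-0.08,-0.165],[0,0,0]]])

```text
time: 33.95
tool_pos: [0.561, 0.0471, 0.2383]
ee_rot: [3.14, -0.007, 0.143]
wrist_force: [-0.2, 1.4, 0.2]
width: 0.0937
finger_force: 0.0
```

Run:
```python
from h import *
go(.5333,.3435,.235,.126)
```

```text
t 33.95 p [0.561  0.0471 0.2383] rpy [ 3.14  -0.007  0.143] shift [ 0.0147 -0.2973  0.003 ] turn [ 0.001 -0.007  0.017] n 4.8
```

Emit:
drive_tool(series=[[0.094,[0.003,-0.06,0],[0,0,0.01]],[0.094,[0.006,-0.12,0],[0,0,0.02]],[0.094,[0.009,-0.18,0],[0,0,0.02]],[0.094,[0.012,-0.24,0],[0,0,0.02]],[0.094,[0.014,-0.295,0],[0,0,0.02]]])

```text
time: 34.58
tool_pos: [0.53, 0.3435, 0.2346]
ee_rot: [3.142, -0.0, 0.126]
wrist_force: [1.1, 0.7, -0.3]
width: 0.0938
finger_force: 0.0
```

Emit:
drive_tool(series=[[0.094,[0,0,0],[0,0,0]],[0.094,[0,0,0],[0,0,0]],[0.094,[0,0,0],[0,0,0]]])

```text
time: 34.95
tool_pos: [0.531, 0.3399, 0.2348]
ee_rot: [3.141, -0.0, 0.124]
wrist_force: [-0.2, 0.6, 0.7]
width: 0.0941
finger_force: 0.0
```

Run:
```python
from h import *
go(.5333,.3435,.117,.126)
```

```text
t 34.95 p [0.531  0.3399 0.2348] rpy [ 3.141 -0.     0.124] shift [ 0.0027 -0.0034  0.1178] turn [ 0.    -0.    -0.002] n 1.9
```

Emit:
drive_tool(series=[[0.094,[0.003,-0.003,0],[0,0,0]],[0.094,[0.003,-0.003,0.04],[0,0,0]],[0.094,[0.003,-0.003,0.08],[0,0,0]],[0.094,[0.003,-0.003,0.11],[0,0,0]],[0.094,[0.003,-0.003,0.118],[0,0,0]]])

```text
time: 35.58
tool_pos: [0.5321, 0.3433, 0.1139]
ee_rot: [3.14, 0.005, 0.125]
wrist_force: [-0.6, -1.1, 0.4]
width: 0.0942
finger_force: 0.0
```

Emit:
drive_tool(series=[[0.094,[0,0,0],[0,0,0]],[0.094,[0,0,0],[0,0,0]],[0.05,[0,0,0],[0,0,0]],[0.05,[0,0,0],[0,0,0]],[0.05,[0,0,0],[0,0,0]]])

```text
time: 36.2
tool_pos: [0.5332, 0.3448, 0.117]
ee_rot: [-3.141, -0.001, 0.126]
wrist_force: [0.1, -0.1, -0.8]
width: 0.0675
finger_force: 0.0
```

Emit:
drive_tool(series=[[0.05,[0,0,0],[0,0,0]],[0.05,[0,0,0],[0,0,0]],[0.05,[0,0,0],[0,0,0]],[0.05,[0,0,0],[0,0,0]]])

```text
time: 36.7
tool_pos: [0.5332, 0.3445, 0.1168]
ee_rot: [3.141, -0.0, 0.126]
wrist_force: [0.3, -2.2, 1.5]
width: 0.0623
finger_force: 30.0
```

Run:
```python
from h import *
go(.559,.0601,.178,.147)
```

```text
t 36.7 p [0.5332 0.3445 0.1168] rpy [ 3.141 -0.     0.126] shift [-0.01    0.2854 -0.061 ] turn [ 0.001 -0.    -0.021] n 4.7
```

Emit:
drive_tool(series=[[0.05,[0,0,-0.02],[0,0,0]],[0.05,[0,0,-0.05],[0,0,0]],[0.05,[-0.001,0.03,-0.061],[0,0,0]],[0.05,[-0.002,0.07,-0.061],[0,0,0]],[0.05,[-0.004,0.11,-0.061],[0,0,-0.01]]])

```text
time: 37.33
tool_pos: [0.5428, 0.2346, 0.1781]
ee_rot: [-3.141, -0.0, 0.137]
wrist_force: [0.3, 0.8, -3.6]
width: 0.0626
finger_force: 30.0
```

Emit:
drive_tool(series=[[0.05,[-0.002,0.04,0],[0,0,-0.01]],[0.05,[-0.003,0.08,0],[0,0,-0.011]],[0.05,[-0.004,0.12,0],[0,0,-0.011]],[0.05,[-0.005,0.15,0],[0,0,-0.011]],[0.05,[-0.005,0.17,0],[0,0,-0.011]]])

```text
time: 37.95
tool_pos: [0.561, 0.0649, 0.1779]
ee_rot: [-3.141, 0.0, 0.146]
wrist_force: [0.1, 0.7, -3.8]
width: 0.0624
finger_force: 30.0
```

Emit:
drive_tool(series=[[0.05,[0,0,0],[0,0,0]],[0.05,[0,0,0],[0,0,0]],[0.05,[0,0,0],[0,0,0]],[0.05,[0,0,0],[0,0,0]]])

```text
time: 38.45
tool_pos: [0.5608, 0.0669, 0.1776]
ee_rot: [-3.141, 0.0, 0.148]
wrist_force: [0.0, 0.4, -4.3]
width: 0.0624
finger_force: 30.0
```

Run:
```python
from h import *
go(.559,.0601,.121,.147)
```

```text
t 38.45 p [0.5608 0.0669 0.1776] rpy [-3.141  0.     0.148] shift [-0.0028  0.0064  0.0566] turn [-0.     0.     0.001] n 0.9
```

Emit:
drive_tool(series=[[0.05,[-0.003,0.006,0.02],[0,0,0]],[0.05,[-0.003,0.006,0.04],[0,0,0]],[0.05,[-0.003,0.006,0.05],[0,0,0]],[0.05,[-0.003,0.006,0.055],[0,0,0]],[0.05,[-0.003,0.006,0.055],[0,0,0]]])

```text
time: 39.08
tool_pos: [0.559, 0.0598, 0.1228]
ee_rot: [3.142, -0.0, 0.147]
wrist_force: [0.4, 0.4, -4.6]
width: 0.0624
finger_force: 30.0
```

Emit:
drive_tool(series=[[0.05,[0,0,0],[0,0,0]],[0.05,[0,0,0],[0,0,0]]])

```text
time: 39.33
tool_pos: [0.5593, 0.0596, 0.1235]
ee_rot: [3.141, -0.001, 0.147]
wrist_force: [-0.1, 0.4, -4.3]
width: 0.0624
finger_force: 30.0
```

Emit:
drive_tool(series=[[0.05,[0,0,0.0015],[0,0,0]],[0.05,[0,0,0.0028],[0,0,0]],[0.05,[0,0,0.0028],[0,0,0]],[0.05,[0,0,0.0028],[0,0,0]]])

```text
time: 39.83
tool_pos: [0.5591, 0.0595, 0.1208]
ee_rot: [3.141, -0.001, 0.147]
wrist_force: [-1.1, -0.6, 1.9]
width: 0.062
finger_force: 30.0
```

Emit:
drive_tool(series=[[0.094,[0,0,0],[0,0,0]],[0.094,[0,0,0],[0,0,0]],[0.094,[0,0,0],[0,0,0]],[0.094,[0,0,0],[0,0,0]]])

```text
time: 40.33
tool_pos: [0.5589, 0.0596, 0.1198]
ee_rot: [3.142, 0.0, 0.147]
wrist_force: [-0.1, 0.4, -0.7]
width: 0.0937
finger_force: 0.0
```

Emit:
drive_tool(series=[[0.094,[0,0,-0.04],[0,0,0]],[0.094,[0,0,-0.09],[0,0,0]],[0.094,[0,0,-0.13],[0,0,0]],[0.094,[-0.05,0,-0.13],[0,0,0]],[0.094,[-0.11,0,-0.13],[0,0,0]]])

```text
time: 40.95
tool_pos: [0.4497, 0.0433, 0.2503]
ee_rot: [3.141, -0.001, 0.147]
wrist_force: [0.0, -0.5, 1.0]
width: 0.0937
finger_force: 0.0
```

Emit:
drive_tool(series=[[0.094,[-0.03,-0.05,0],[0,0,0]],[0.094,[-0.04,-0.11,0],[0,0,0]],[0.094,[-0.04,-0.17,0],[0,0,0]],[0.094,[-0.04,-0.2,0],[0,0,0]],[0.094,[-0.04,-0.2,0],[0,0,0]]])

```text
time: 41.58
tool_pos: [0.3806, 0.2369, 0.2497]
ee_rot: [3.141, 0.0, 0.151]
wrist_force: [0.4, -0.1, -0.0]
width: 0.0939
finger_force: 0.0
```

Run:
```python
from h import *
print(robot.get_obs()["tool_pos"])
im=imaging.snapshot("top"); crop(im,250,150,200,145,4,"t6.png")
```

```text
[0.38059417 0.23693286 0.24973394]
```

View pics/t6.png

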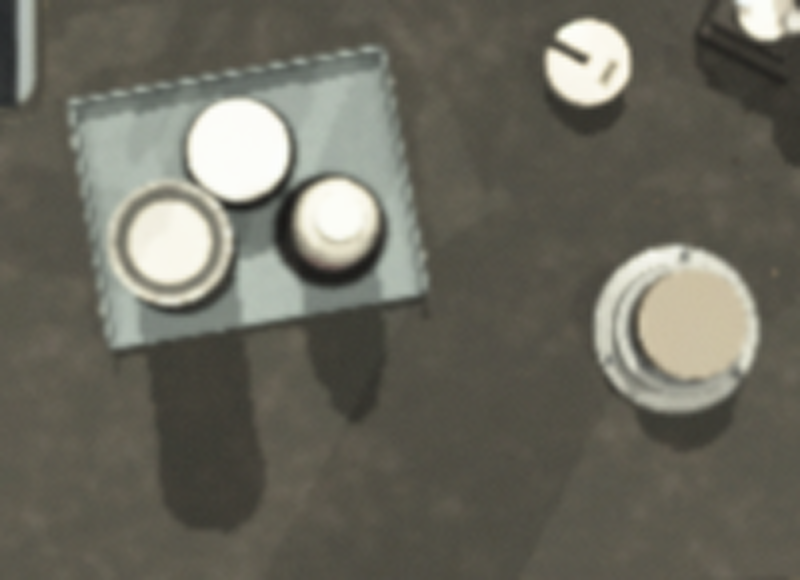

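The tube at (170,243), the bottle cap at (339,215), the tin at (239,151) and the ring at (694,323) are all in place. The weight and the black fixture have not moved. Handing in.

```bash
python3 -c "
from bench import robot
print(robot.close_job())"
```

```text
the job is handed in; nothing more can be done
None
```

The job is handed in, verdict not reported: the last top view shows ring on the pedestal, tin on the back seat, tube and bottle upright where they started (about 1–2 mm by image), weight and fixture undisturbed, finished at about 42 s of 136 s.

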